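# Tip the heavy soapstone block into the tilt-out bin

### The arm

A 7-joint arm with a two-finger parallel gripper is mounted at the origin on the work surface. World frame = base frame: x ahead of the robot, y to its left, z up, the work surface at z = 0. Lengths are in m, angles in degrees, forces in N, time in s.
With the tool pointing down it reaches from about 0.425 to 0.875 m from the base axis. Payload 4.7 kg.
Tool frame: the origin (TCP) lies between the finger pads; the fingertips stand 22 mm ahead of it and the grasp point (between the pads) lies 3 mm ahead of it; z points along the fingers, y is the line along which they close (so a half turn about z gives the same grasp; the last joint's range is limited). The gripper opens to 87 mm and grips with 3 to 60 N. Pads are 19 mm wide; open, the fingers measure 117 mm over their backs; the gripper's body (75 mm by 190 mm) begins 51 mm behind the grasp point.
Start: joints at [-64.337, 18.392, -4.016, 83.108, 1.295, 78.541, -3.26], TCP at [0.273, 0.59, 0.245] pointing down, gripper open.
Joint ranges: [-163.93, 163.93], [-17.29, 119.83], [-79.2, 71.16], [3.27, 140.29], [-89.18, 269.18], [5.43, 117.66], [-154.24, 154.24]. Speed limits (degrees/s): [147.25, 147.25, 180, 180, 180, 180, 180].

### API

Orientations are given as [roll, pitch, yaw] about the fixed x, y, z axes, in that order (R = Rz(yaw) Ry(pitch) Rx(roll)).
In Python, from cell import env gives the robot as it stands.
- The arm moves only by the tool drive_tool, never from a script. Its argument "moves" is a list of rows, each a list of 3 entries, a list of its own where there are three numbers: the shift along the tool's x, y, z in mm, then the turn, a rotation vector about the tool's x, y, z in rad, then the closure, from 0 (fully open) to 1 (shut). In form: [[[x, y, z], [wx, wy, wz], jaw], ...]. A call has 1 to 12 rows; each row shifts and turns the commanded pose from where the row before left it, along the tool's axes as they then stand; what a row does not reach is not made up. A row lasts 1/12 s, in which the tool goes at most 41.7 mm and 7.16 degrees, less where a joint would pass 70% of its speed; a pose out of reach is approached as far as the arm can. A call with a gripper value outside its range is refused whole. The fingers move at their own pace and stop on an object; "newtons" is the grip in N (left out, the last holds). Time passes only in rows, so rows that do not move let the fingers close. It gives the time, the measured TCP pose, the force, the opening and the grip force at its end, in the units of the state.
- env.get_obs(): the state, without advancing time (a new reading comes with each control period).
- env.read_camera(name): name is "side" or "top"; returns (picture, depth): 384x512x3 uint8, blue, green, red; 384x512 float32, m along the optical axis (not along the pixel's ray), 0 where there is no reading.
- env.get_calibration(name): a dict with "fx", "fy", "cx", "cy" (pixels), "k1" (the pictures are not rectified: a ray, as slopes to the right and down, at radius r is drawn at 1 + k1 r^2 times it, then the intrinsics apply), "T" (4x4, takes a point from camera to world coordinates). Camera axes: x right, y down, z forward; pixel columns grow to the right and rows downward; lengths in m; the calibration is good to about 2 mm. A picture is of the moment at which its call begins. get_calibration takes no time and is no camera call.
- env.sign_off(): hands the job in; it is judged then, once.
The state is a dict: "time_s": time; "qpos": joint angles; "joint_velocities": joint speeds; "effort": joint torques, N m; "tool_pos": TCP position; "tool_rot": TCP orientation; "force": force on the tool from outside, world axes, zero at the start; "wrist_torque": the same for the moment, N m; "grip_width": finger opening in m; "grasp_force": force on a finger pad.
Only numpy, scipy, OpenCV 4.12 (cv2) and the standard library are available. Lean on these libraries where they do the work, as an engineer would, in place of code of your own. Each camera call takes 0.05 s, during which the arm holds its last target. There are 200 camera calls.

### The job

Tilt the bin under the shelf fully out, then slide the rectangular soapstone block off the front edge of the shelf so that it tips into the bin; it counts as too heavy to lift, so keep it on the shelf until it goes over the edge. Leave the bin tilted out with the block lying in it, and leave the round stone and the nail brush where they are.

Things in the scene. Friction and masses are not known exactly. Their poses are not given: they have to be found in the camera images.
- stone_c (a point): The task's block: a plain grey rectangular soapstone block, 60 mm (its x, front to back) by 100 mm (its y) by 40 mm high, about 0.7 kg, loose on the shelf near the front edge in one of three places side by side, turned up to 9 degrees from the shelf. The point is its centre, half-way up. The 50 mm of shelf behind it (away from the robot) are free.
- shelf_edge (a point): Middle of the front upper edge (nearest the robot) of the fixed white laminate shelf, 150 mm above the table. The shelf is 18 mm thick, 560 mm wide along y, 260 mm deep; x points from the edge back over the shelf, z up. All on it is at most 40 mm high but for a stacked pair of white jars (124 mm) in its back corner, 240 mm to +y of the middle.
- bin_lip (a point): Middle of the top rim of the front panel of the grey tilt-out bin. The panel is 8 mm thick, 500 mm wide and hinged along its foot, 153 mm below this point. The frame tilts with it: y along the rim, z up the panel, x into the bin. Closed it is upright, the rim 15 mm above the shelf, with a free gap of 45 mm between its inner face and the shelf's edge for hooking the rim from above.
- bin (a joint): Angle of the bin in rad: 0 closed, 0.5 fully out (a stop); it grows as the rim swings down and out towards the robot. Stiff: about 8 N at the rim moves it, and it stays where it is left. 0 to 0.08 at the start. The bin's floor, 130 mm deep, stands square to the front panel at its foot; side walls are 6 mm thick.
- puck_c (a point): Bystander: a round grey soapstone disc of the same stone, 84 mm across and 40 mm high, on the shelf in another of the three places. The point is its centre.
- brush_c (a point): Bystander: a bamboo nail brush, 95 by 45 by 30 mm, on the shelf in the remaining place. The point is its centre.
Not all that is in view belongs to the job. Leave any black, pink or turquoise look-alike of the part that bears stone_c alone.

How it is judged (in metres and radians):
On the way, in this order (a step that is already met when the one before it is completed fails the run):
1. the bin is tilted out, with the block still on the shelf (value of joint bin above 0.4 rad and height (world z) of stone_c above 0.16 m), for 0.2 s.
2. the block has gone over the edge into the bin (z of stone_c in the frame of bin_lip below -0.04 m and x of stone_c in the frame of bin_lip above 0 m and height (world z) of stone_c below 0.13 m), for 0.2 s.
At the end, for the whole second after the job is handed in: The block's centre lies inside the bin (between its walls and at least 40 mm below its rim, lower than the underside of the shelf), the bin is still tilted out by more than 0.35 rad, and the round stone and the nail brush are within 30 mm of where they started (all of step 2 and x of stone_c in the frame of bin_lip below 0.13 m and y of stone_c in the frame of bin_lip between -0.25 and 0.25 m and z of stone_c in the frame of bin_lip above -0.153 m and value of joint bin above 0.35 rad and distance of each of puck_c, brush_c from where it was at the start of the episode below 0.03 m); the robot touches nothing.
It fails at once if the block is lifted: its centre rises more than 30 mm above its place on the shelf (height (world z) of stone_c above 0.2 m).
It fails at once if the round stone or the nail brush is moved by more than 30 mm (distance of any of puck_c, brush_c from where it was at the start of the episode above 0.03 m).
It also fails if it takes over 45 s, if anything falls off the work surface, if the arm or the gripper's body presses on something with over 40 N, if the wrist force passes 120 N, or if a joint passes its speed limit or range.

## Working session

There is one attempt and no reset: what is moved stays moved. The work goes in short steps, Python scripts to look and compute and a tool call to move; the robot and the scene stay as the last step left them, time stands still between calls to the robot, and variables do not carry over. Pictures are saved under pics/ and viewed, at most 10 in all, crops included, and the job is handed in when it is done.

Besides the shell and the picture viewer there is one more tool, called after "Request:" by a JSON object that holds its "method" and its "body", one argument or row to a line. drive_tool: Moves the arm, as the interface text tells. Its arguments: {"type":"object","properties":{"moves":{"type":"array"},"newtons":{"type":"number"}},"required":["moves"]}

```bash
mkdir -p pics
cat > h.py <<'E'
import numpy as np,cv2
from cell import env
def look(n):
    p,d=env.read_camera(n);np.savez('/tmp/%s.npz'%n,p=p,d=d);return p,d
def pt(n,d,u,v):
    c=env.get_calibration(n);T=np.array(c['T'])
    x,y=(u-c['cx'])/c['fx'],(v-c['cy'])/c['fy'];a,b=x,y
    for _ in range(10):
        s=1+c['k1']*(a*a+b*b);a,b=x/s,y/s
    w=d[max(0,v-1):v+2,max(0,u-1):u+2];w=w[w>0]
    z=np.median(w) if len(w) else np.nan
    return np.round((T@[a*z,b*z,z,1])[:3],4)
E
python3 - <<'E'
from h import *
ps=[]
for n in('side','top'):
    p,d=look(n);cv2.imwrite('pics/%s0.png'%n,cv2.resize(p,(800,600)));print(env.get_calibration(n))
print(env.get_obs())
E
```

```text
{'fx': 493.44920008448804, 'fy': 493.44920008448804, 'cx': 257.917304416491, 'cy': 198.85990080027327, 'k1': 0.028431397174443204, 'T': array([[ 0.9989875 , -0.02605726,  0.03667422,  0.41058489],
       [-0.04492267, -0.62189648,  0.7818099 , -0.76502262],
       [ 0.00243575, -0.78266582, -0.62243737,  0.81071935],
       [ 0.        ,  0.        ,  0.        ,  1.        ]])}
{'fx': 474.9732021388091, 'fy': 474.9732021388091, 'cx': 258.9739326921663, 'cy': 190.94019886097823, 'k1': -0.16552572235788396, 'T': array([[ 0.01783948, -0.99702433,  0.07499487,  0.41344453],
       [-0.99980754, -0.01717625,  0.00947946,  0.08889001],
       [-0.00816313, -0.07514955, -0.99713886,  1.05496517],
       [ 0.        ,  0.        ,  0.        ,  1.        ]])}
{'time_s': 0.1, 'qpos': array([-64.33885623,  18.43538152,  -4.01729526,  83.17032088,
         1.29372783,  78.5406873 ,  -3.2618004 ]), 'joint_velocities': array([ 0.00565534, -0.11856307, -0.03185625, -0.14489298, -0.09343573,
       -0.09273164, -0.14213085]), 'effort': array([ 1.19734586e-04, -4.92575848e+01, -4.05413378e-01, -3.13399172e+01,
       -6.40737754e-02,  3.95044894e-02,  8.05755462e-05]), 'tool_pos': array([0.27301147, 0.58936024, 0.24354353]), 'tool_rot': array([-1.79898783e+02,  3.77099102e-03,  1.55148127e+02]), 'force': array([-0.83201004,  0.37414298, -0.70103232]), 'wrist_torque': array([-0.0195911 , -0.01686303, -0.05627376]), 'grasp_force': 0.0, 'grip_width': 0.08721024191812331}
```

View pics/top0.png

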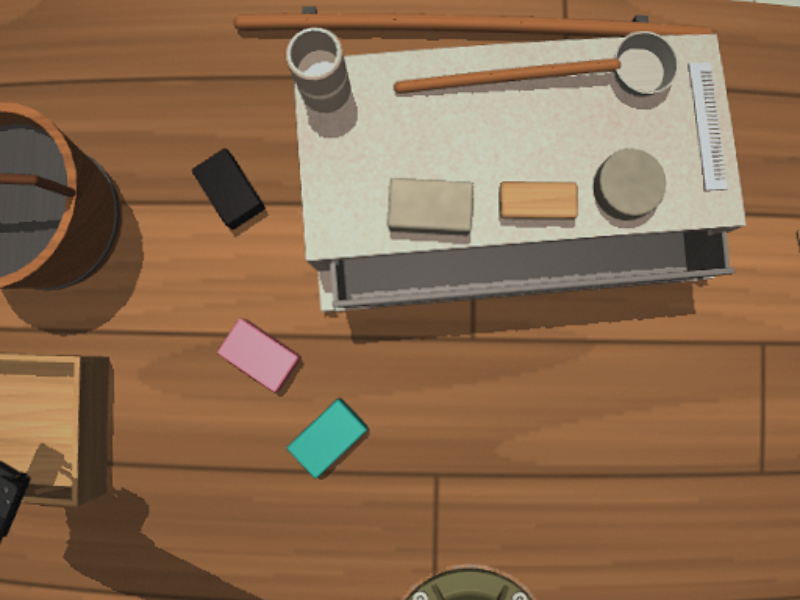

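View pics/side0.png

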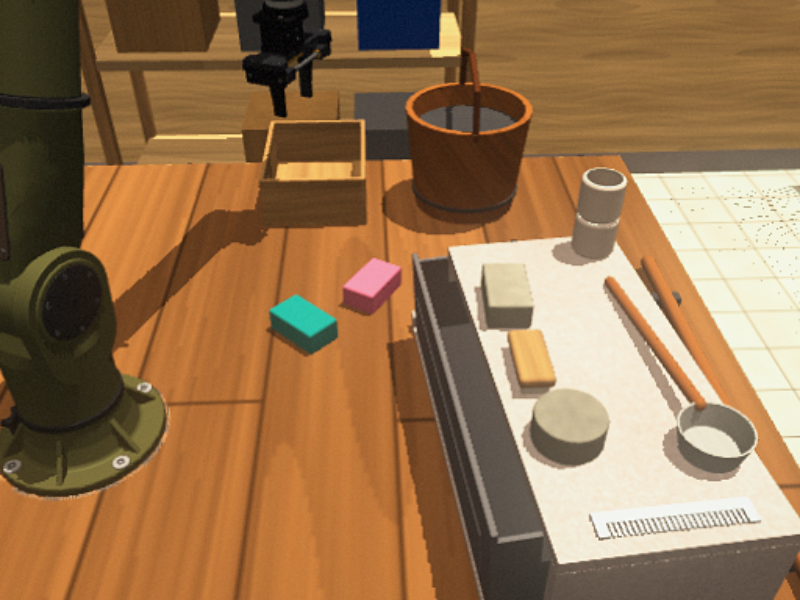

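The top picture (800x600) shows the grey rectangular block at (430,206), the brush at (538,200) and the puck at (630,185). The look-alikes are black (228,190), pink (258,355) and turquoise (328,437), all on the table. I choose the grey rectangle at (430,206), and will check it in a crop and measure it.

Run:
```python
from h import *
z=np.load('/tmp/top.npz');p,d=z['p'],z['d']
cv2.imwrite('pics/crop.png',cv2.resize(p[95:205,190:320],None,fx=6,fy=5.4,interpolation=cv2.INTER_CUBIC))
s=1.5625
for k,(u,v) in dict(block=(430,206),bTL=(393,184),bTR=(470,184),bBR=(468,230),bBL=(391,226),brL=(503,198),brR=(574,200),puck=(631,180),eL=(315,255),eM=(500,243),eM2=(400,249),eR=(735,222),rimL=(345,303),rimM=(540,288),rimR=(725,271),jar=(315,50),shelf=(430,140),floorbin=(500,258)).items(): print(k,pt('top',d,round(u/s),round(v/s)))
# block mask by height
c=[]
for n,dd,win in(('top',d,(60,190,190,470)),):
  P=np.array([[pt(n,dd,u,v) for u in range(240,312)] for v in range(108,160)])
m=(P[...,2]>.18)&(P[...,2]<.2)
q=P[m];print(len(q),q.mean(0),cv2.minAreaRect((q[:,:2]*1000).astype(np.float32)))
```

```text
block [0.5882 0.0695 0.1904]
bTL [0.6141 0.1125 0.1896]
bTR [0.6156 0.0215 0.19  ]
bBR [0.5617 0.0226 0.1858]
bBL [0.5634 0.1152 0.1884]
brL [ 0.6016 -0.0189  0.1799]
brR [ 0.6016 -0.1041  0.1807]
puck [ 0.6267 -0.1735  0.1896]
eL [0.5336 0.2082 0.1503]
eM [ 0.551  -0.0188  0.1505]
eM2 [0.5429 0.1043 0.1503]
eR [ 0.5866 -0.3214  0.1498]
rimL [0.4733 0.1686 0.1655]
rimM [ 0.4964 -0.067   0.1641]
rimR [ 0.5222 -0.3004  0.1645]
jar [0.7703 0.2078 0.2183]
shelf [0.6798 0.0697 0.1509]
floorbin [ 0.5507 -0.0344  0.0206]Traceback (most recent call last):
  File "<stdin>", line 9, in <module>
  File "h.py", line 6, in pt
    c=env.get_calibration(n);T=np.array(c['T'])
ValueError: time passes only in moves, steps and waits
```

View pics/crop.png

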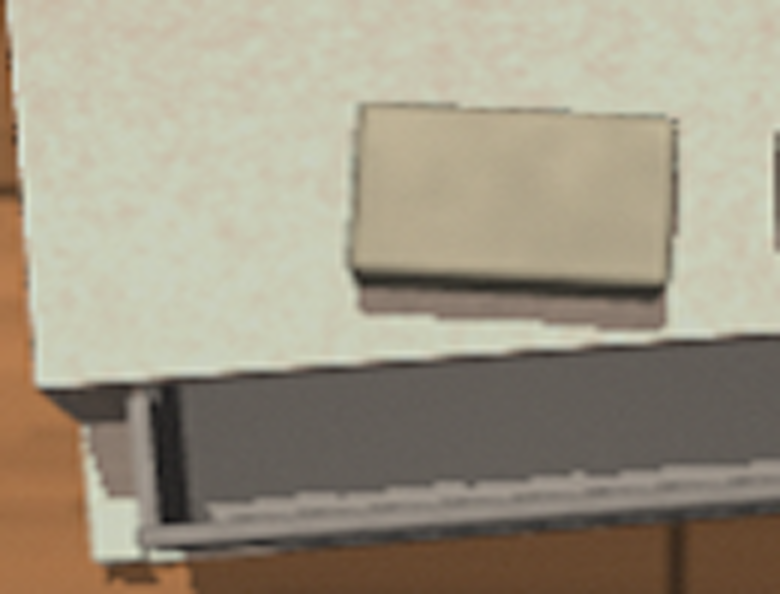

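The crop confirms it: plain grey rectangle with its top centred at crop pixel (513,194). That is about (0.589, 0.069, 0.19), so the height matches. The shelf is yawed about +5.7°, and the bin is slightly open (rim z 0.165). I'll turn the tool to match the shelf, close the fingers and fly over the gap.

Request:
{"method": "drive_tool", "body": {
  "moves": [
    [[0, 0, -10], [0, 0, -0.1064], 1],
    [[0, 0, -10], [0, 0, -0.1064], 1],
    [[0, 0, -10], [0, 0, -0.1064], 1],
    [[0, 0, -10], [0, 0, -0.1064], 1],
    [[0, 0, -10], [0, 0, -0.1064], 1],
    [[-5, -33, 0], [0, 0, 0], 1],
    [[-8, -36, 0], [0, 0, 0], 1],
    [[-8, -36, 0], [0, 0, 0], 1],
    [[-8, -36, 0], [0, 0, 0], 1],
    [[-8, -36, 0], [0, 0, 0], 1],
    [[-8, -36, 0], [0, 0, 0], 1],
    [[-8, -36, 0], [0, 0, 0], 1]
  ]
}}

```text
time_s: 1.1
tool_pos: [0.3505, 0.3452, 0.2942]
tool_rot: [-180.0, -0.0, -174.4]
force: [0.9, 0.0, -0.6]
grip_width: 0.0151
grasp_force: 0.0
```

Request:
{"method": "drive_tool", "body": {
  "moves": [
    [[-12, -36, 0], [0, 0, 0], 1],
    [[-13, -36, 0], [0, 0, 0], 1],
    [[-13, -36, 0], [0, 0, 0], 1],
    [[-13, -36, 0], [0, 0, 0], 1],
    [[-13, -36, 0], [0, 0, 0], 1],
    [[-13, -36, 0], [0, 0, 0], 1],
    [[-13, -36, 0], [0, 0, 0], 1],
    [[-13, -36, 0], [0, 0, 0], 1],
    [[-13, -36, 0], [0, 0, 0], 1],
    [[-13, -30, 0], [0, 0, 0], 1],
    [[-10, -20, 0], [0, 0, 0], 1],
    [[0, 0, 0], [0, 0, 0], 1]
  ]
}}

```text
time_s: 2.1
tool_pos: [0.5266, -0.0173, 0.2942]
tool_rot: [-179.8, 0.0, -174.8]
force: [-1.0, -0.7, -0.3]
grip_width: 0.0
grasp_force: 0.0
```

Request:
{"method": "drive_tool", "body": {
  "moves": [
    [[2, 0, 20], [0, 0, 0], 1],
    [[0, 0, 25], [0, 0, 0], 1],
    [[0, 0, 25], [0, 0, 0], 1],
    [[0, 0, 20], [0, 0, 0], 1],
    [[0, 0, 20], [0, 0, 0], 1],
    [[0, 0, 12], [0, 0, 0], 1],
    [[0, 0, 10], [0, 0, 0], 1],
    [[0, 0, 0], [0, 0, 0], 1]
  ]
}}

```text
time_s: 2.77
tool_pos: [0.5221, -0.0111, 0.1607]
tool_rot: [180.0, -0.2, -174.3]
force: [-0.0, 0.2, 1.3]
grip_width: 0.0003
grasp_force: 0.0
```

Run:
```python
from h import *
p,d=look('side');cv2.imwrite('pics/s1.png',cv2.resize(p[130:384,230:512],None,fx=2.3,fy=2.3))
print(env.get_obs()['force'])
```

```text
[-0.33690426  0.17220232  0.97615552]
```

View pics/s1.png

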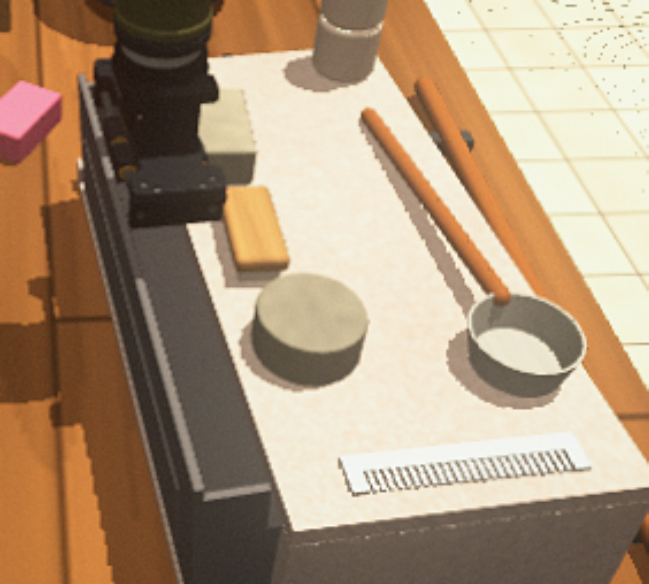

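The fingers are in the gap between the rim and the shelf edge, with the gripper at (170,190) and no contact force. Now I pull out in an arc.

Request:
{"method": "drive_tool", "body": {
  "moves": [
    [[8, 0, 0], [0, 0, 0], 1],
    [[8, 0, 0], [0, 0, 0], 1],
    [[7, 0, 1], [0, 0, 0], 1],
    [[7, 0, 1], [0, 0, 0], 1],
    [[7, 0, 2], [0, 0, 0], 1],
    [[7, 0, 2], [0, 0, 0], 1],
    [[7, 0, 2], [0, 0, 0], 1],
    [[7, 0, 3], [0, 0, 0], 1]
  ]
}}

```text
time_s: 3.48
tool_pos: [0.4706, -0.017, 0.1562]
tool_rot: [180.0, 0.8, -174.4]
force: [5.7, 0.4, 9.3]
grip_width: 0.0003
grasp_force: 4.4
```

Request:
{"method": "drive_tool", "body": {
  "moves": [
    [[6, 0, 2], [0, 0, 0], 1],
    [[6, 0, 2], [0, 0, 0], 1],
    [[6, 0, 2], [0, 0, 0], 1],
    [[5, 0, 2], [0, 0, 0], 1],
    [[4, 0, 1], [0, 0, 0], 1],
    [[3, 0, 1], [0, 0, 0], 1]
  ]
}}

```text
time_s: 3.98
tool_pos: [0.451, -0.0189, 0.1493]
tool_rot: [-180.0, 2.2, -174.3]
force: [33.8, 3.2, -1.0]
grip_width: 0.0007
grasp_force: 14.4
```

Request:
{"method": "drive_tool", "body": {
  "moves": [
    [[-6, 0, 0], [0, 0, 0], 1],
    [[-12, 0, 0], [0, 0, 0], 1],
    [[-12, 0, -10], [0, 0, 0], 1],
    [[0, 0, -30], [0, 0, 0], 1],
    [[0, 0, -30], [0, 0, 0], 1],
    [[0, 0, -30], [0, 0, 0], 1],
    [[-10, 10, -10], [0, 0, 0], 0.5],
    [[-30, 20, 0], [0, 0, 0], 0.4],
    [[-35, 15, 0], [0, 0, 0], 0.31],
    [[0, 0, 0], [0, 0, 0], 0.31]
  ]
}}

```text
time_s: 4.82
tool_pos: [0.5394, 0.04, 0.2512]
tool_rot: [180.0, 0.1, -174.0]
force: [-0.2, 0.5, -1.4]
grip_width: 0.0196
grasp_force: 0.0
```

Run:
```python
from h import *
p,d=look('side');cv2.imwrite('pics/s2.png',cv2.resize(p[130:384,230:512],None,fx=2.3,fy=2.3))
t,e=look('top');cv2.imwrite('pics/t2.png',cv2.resize(t[80:220,180:490],None,fx=2.5,fy=2.5))
```

```text
(no output)
```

View pics/t2.png

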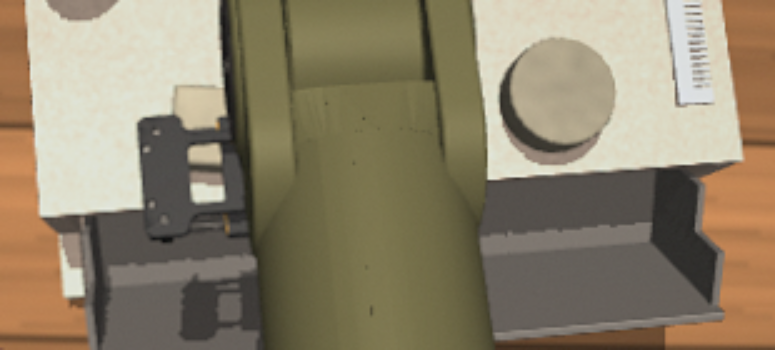

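The bin has tilted out, with the rim from about (600,326) to (720,316). I'll check the rim angle by number.

Run:
```python
from h import *
d=np.load('/tmp/top.npz')['d']
for v in range(204,214): print(v,pt('top',d,420,v),pt('top',d,450,v))
```

```text
204 [ 0.4625 -0.2219  0.1305] [ 0.4628 -0.2799  0.1418]
205 [ 0.4604 -0.2207  0.1338] [ 0.4606 -0.2787  0.1447]
206 [ 0.4582 -0.2194  0.1378] [ 0.4586 -0.2777  0.1472]
207 [ 0.456  -0.2178  0.1427] [ 0.4566 -0.2774  0.1479]
208 [ 0.454  -0.2172  0.1444] [ 0.4546 -0.2778  0.1469]
209 [ 0.4519 -0.2164  0.1467] [ 0.4528 -0.2792  0.1434]
210 [ 0.4499 -0.2161  0.1475] [ 4.567e-01 -3.369e-01  4.000e-04]
211 [ 0.448  -0.2165  0.1462] [ 0.4545 -0.3376 -0.0015]
212 [ 0.4462 -0.2173  0.1439] [ 0.4522 -0.337   0.    ]
213 [ 0.449  -0.2652  0.0014] [ 0.4499 -0.3366  0.001 ]
```

The bin is at the stop (rim z 0.1475, about 0.5 rad). Next I move behind the block with the fingers open about 60 mm, shelf-aligned, and go down.

Request:
{"method": "drive_tool", "body": {
  "moves": [
    [[-30, 6, 0], [0, 0, 0], 0.31],
    [[-30, 6, 0], [0, 0, 0], 0.31],
    [[-30, 7, 0], [0, 0, 0], 0.31],
    [[-20, 5, 0], [0, 0, 0], 0.31],
    [[0, 0, 0], [0, 0, 0], 0.31],
    [[0, 0, 0], [0, 0, 0], 0.31]
  ]
}}

```text
time_s: 5.42
tool_pos: [0.6424, 0.0686, 0.2519]
tool_rot: [-180.0, -0.0, -174.4]
force: [-0.8, -1.4, 0.0]
grip_width: 0.0585
grasp_force: 0.0
```

Request:
{"method": "drive_tool", "body": {
  "moves": [
    [[-6, 6, 10], [0, 0, 0], 0.31],
    [[0, 0, 20], [0, 0, 0], 0.31],
    [[0, 0, 20], [0, 0, 0], 0.31],
    [[0, 0, 15], [0, 0, 0], 0.31],
    [[0, 0, 6], [0, 0, 0], 0.31],
    [[0, 0, 0], [0, 0, 0], 0.31]
  ]
}}

```text
time_s: 5.92
tool_pos: [0.6466, 0.0757, 0.179]
tool_rot: [180.0, -0.2, -174.4]
force: [1.1, 0.5, 0.1]
grip_width: 0.0598
grasp_force: 0.0
```

Run:
```python
from h import *
p,d=look('side');cv2.imwrite('pics/s3.png',cv2.resize(p[110:330,250:450],None,fx=2.7,fy=2.7))
```

```text
(no output)
```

View pics/s3.png

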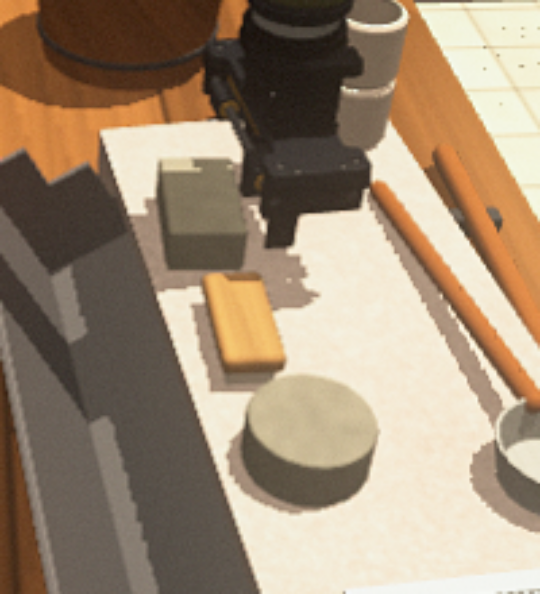

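The fingers stand on the shelf behind the block (block at (200,210), finger at (280,225)), clear of the brush. Now I push forward gently.

Request:
{"method": "drive_tool", "body": {
  "moves": [
    [[5, 0, 0], [0, 0, 0], 0.31],
    [[5, 0, 0], [0, 0, 0], 0.31],
    [[5, 0, 0], [0, 0, 0], 0.31],
    [[5, 0, 0], [0, 0, 0], 0.31],
    [[5, 0, 0], [0, 0, 0], 0.31],
    [[5, 0, 0], [0, 0, 0], 0.31],
    [[5, 0, 0], [0, 0, 0], 0.31],
    [[5, 0, 0], [0, 0, 0], 0.31]
  ]
}}

```text
time_s: 6.63
tool_pos: [0.6095, 0.072, 0.1818]
tool_rot: [-180.0, 0.2, -174.4]
force: [5.6, 1.0, 3.0]
grip_width: 0.0602
grasp_force: 2.7
```

Run:
```python
from h import *
p,d=look('side');cv2.imwrite('pics/s4.png',cv2.resize(p[110:330,230:450],None,fx=2.7,fy=2.7))
```

```text
(no output)
```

View pics/s4.png

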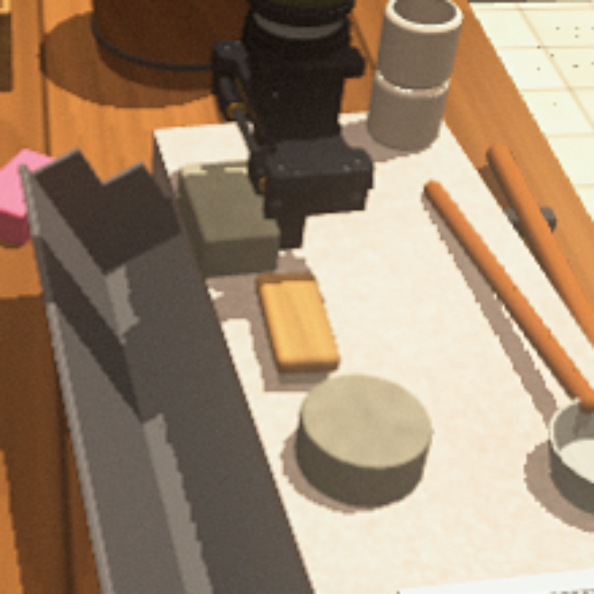

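The block (230,220) is square to the edge and the brush is clear. I keep pushing.

Request:
{"method": "drive_tool", "body": {
  "moves": [
    [[5, 0, 0], [0, 0, 0], 0.31],
    [[5, 0, 0], [0, 0, 0], 0.31],
    [[5, 0, 0], [0, 0, 0], 0.31],
    [[5, 0, 0], [0, 0, 0], 0.31],
    [[5, 0, 0], [0, 0, 0], 0.31],
    [[5, 0, 0], [0, 0, 0], 0.31],
    [[5, 0, 0], [0, 0, 0], 0.31],
    [[5, 0, 0], [0, 0, 0], 0.31],
    [[0, 0, 0], [0, 0, 0], 0.31],
    [[0, 0, 0], [0, 0, 0], 0.31],
    [[0, 0, 0], [0, 0, 0], 0.31],
    [[0, 0, 0], [0, 0, 0], 0.31]
  ]
}}

```text
time_s: 7.68
tool_pos: [0.5679, 0.0681, 0.1796]
tool_rot: [-180.0, -0.2, -174.4]
force: [0.5, -0.2, 0.2]
grip_width: 0.0602
grasp_force: 0.0
```

Run:
```python
from h import *
p,d=look('side');cv2.imwrite('pics/s5.png',cv2.resize(p[110:330,230:450],None,fx=2.7,fy=2.7))
```

```text
(no output)
```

View pics/s5.png

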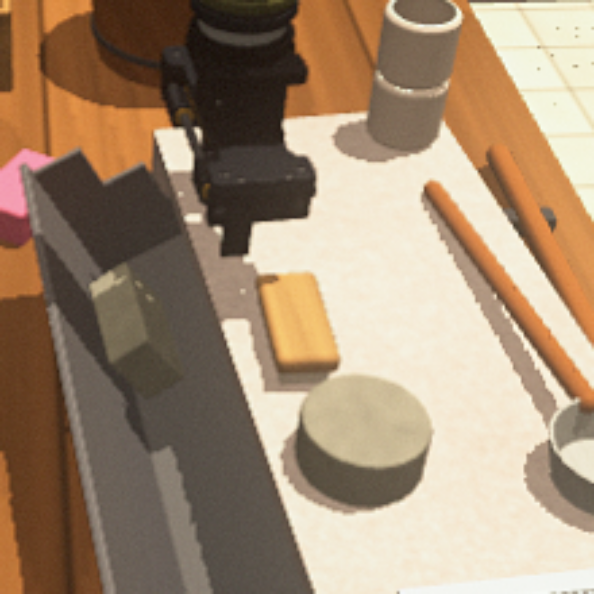

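The block lies in the bin at (135,330), and the brush and puck are unmoved. I raise the arm clear and check the numbers.

Request:
{"method": "drive_tool", "body": {
  "moves": [
    [[-5, 0, -10], [0, 0, 0], 0.31],
    [[0, 0, -30], [0, 0, 0], 0.31],
    [[0, 0, -35], [0, 0, 0], 0.31],
    [[0, 0, -35], [0, 0, 0], 0.31],
    [[0, 0, 0], [0, 0, 0], 0.31],
    [[0, 0, 0], [0, 0, 0], 0.31]
  ]
}}

```text
time_s: 8.23
tool_pos: [0.5754, 0.0688, 0.2937]
tool_rot: [180.0, 0.3, -174.4]
force: [-0.1, 0.5, -1.5]
grip_width: 0.0603
grasp_force: 0.0
```

Run:
```python
from h import *
p,d=look('side')
for k,(x,y) in dict(top=(118,315),side=(155,360),rim=(60,330),rim2=(75,420),brush=(298,320),puck=(365,415)).items(): print(k,pt('side',d,round(230+x/2.7),round(110+y/2.7)))
t,e=look('top');print(pt('top',e,round(450/1.5625),135))
```

```text
top [0.4841 0.0437 0.0866]
side [0.5101 0.0073 0.0717]
rim [ 0.4331 -0.0381  0.1481]
rim2 [ 0.4408 -0.1318  0.1487]
brush [ 0.5993 -0.074   0.1822]
puck [ 0.6236 -0.1761  0.192 ]
[0.4847 0.0706 0.6915]
```

```bash
python3 -c "
from cell import env
print(env.sign_off())"
```

```text
the job is handed in; nothing more can be done
None
```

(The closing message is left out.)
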